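Squeeze a glued transformer in the locking clamp and release it

TASK

The core halves of the long two-window transformer have just been glued: push down the handle of the locking clamp that holds it until it locks over centre, and take your hand off everything for two seconds. Then press down the release lever behind the handle so that the jaws spring open, and leave the transformer lying free where it is. Leave the other clamp, with the short transformer, alone.

Things in the scene. Friction and masses are not known exactly. Their poses are not given: they have to be found in the camera images.
- clamp_a_handle (a joint): Handle of the clamp with the long transformer: steel locking pliers fixed on a grey plate 230x70x10 mm, jaws at the far end. rad: 0 = open, raised 38 degrees (a spring keeps it there); 0.52 = dead centre; 0.66 = locked stop, level. Pushing the grip down takes up to about 10 N; past 0.52 it snaps on to 0.66 and stays. Hinge level, across the clamp, 78 mm above the worktop.
- clamp_a_press (a point): Point to push: top of that handle's black rubber grip (72x24x14 mm), 80 mm from the hinge, 26 mm from the grip's end. Moves with the handle: about 133 mm above the worktop when open; when locked 86 mm up and about 12 mm farther from the jaws. x axis along the handle towards its hinge and the jaws, y across.
- clamp_a_release (a joint): Release lever of that clamp, a rocker behind the handle: 0 = at rest, 0.45 = fully down, light spring back to 0. With the handle locked, pressing the tab down about 18 mm (0.3 rad, some 5 to 12 N) lifts the handle past dead centre and it flies open; 22 to 25 mm makes sure; it stops at 28 mm.
- clamp_a_release_tab (a point): Centre of the top face of the release lever's flat steel tab (30 mm along the clamp, 28 mm wide), at the clamp's end nearer the robot, on its centre line; 61 mm above the worktop at rest, about 33 mm fully down; 69 mm behind the locked position of the press point. x axis along the clamp towards the jaws, y across.
- long_transformer: The long yellow-taped transformer, 65x29x29 mm, with two windows in its side, lying loose on the fixed lower jaw of its clamp, its length across the clamp, 75 mm along the clamp's x from the clamp centre. Origin at the centre of its underside, z up, y along its length.
- clamp_b_handle (a joint): Handle of the other, equal clamp, which holds the short transformer: stays at 0 (open).
- short_transformer: The short yellow-taped transformer, 43x31x29 mm, with one window, in the other clamp. Origin at the centre of its underside.

How it is judged:
On the way, in this order (a step that is already met when the one before it is completed fails the run):
1. the handle of the long transformer's clamp is locked (past 0.60 rad) with the robot touching nothing, for 1.2 s (value of joint clamp_a_handle above 0.6 rad and contact force between each of the arm, the fingers and anything else below 0.5 N and distance of long_transformer from where it was at the start of the episode below 0.015 m), for 1.2 s.
2. the release lever is pressed while the handle is still over centre (value of joint clamp_a_release above 0.04 rad and value of joint clamp_a_handle above 0.45 rad).
3. the handle has sprung open (value of joint clamp_a_handle below 0.12 rad), for 0.2 s.
At the end, for the whole second after the job is handed in: The long transformer's clamp is open again (handle within 0.12 rad of its open stop, release lever back up within 0.1 rad), the long transformer at rest, upright within 10 degrees and within 15 mm of where it lay; the other clamp still open and its transformer within 20 mm of where it lay (value of joint each of clamp_a_handle, clamp_b_handle below 0.12 rad and value of joint clamp_a_release below 0.1 rad and distance of long_transformer from where it was at the start of the episode below 0.015 m and angle between long_transformer's own z axis and vertical below 0.17 rad and linear speed of long_transformer below 0.02 m/s and distance of short_transformer from where it was at the start of the episode below 0.02 m); the robot touches nothing.
It fails at once if the other clamp's handle is pushed down (value of joint clamp_b_handle above 0.25 rad).
It also fails if it takes over 40 s, if anything falls off the work surface, if the arm or the gripper's body presses on something with over 40 N, if the wrist force passes 120 N, or if a joint passes its speed limit or range.

ROBOT

A 6-joint arm with a two-finger parallel gripper is mounted at the origin on a cart in front of the work surface, level with it; the furniture and walls round the work are solid. World frame = base frame: x ahead of the robot, y to its left, z up, the work surface at z = 0. Lengths are in m, angles in rad, forces in N, time in s.
With the tool pointing down it reaches from about 0.275 to 0.875 m from the base axis. Payload 12.5 kg.
Tool frame: the origin (TCP) lies on the centre line of the jaws, within the pads' length; the fingertips stand r.finger_overhang ahead of it and the grasp point (between the pads) lies 3 mm ahead of it (r.finger_overhang is the distance from the TCP to the fingertips, in m); z points along the fingers, y is the line along which they close (so a half turn about z gives the same grasp; the last joint's range is limited). The gripper opens to 85 mm and grips with 20 to 120 N. Pads are 22 mm wide; open, the fingers measure 114 mm over their backs; the gripper's body (76 mm by 85 mm) begins 54 mm behind the grasp point. The pads swing forward as they close: fully open they stand 13 mm farther back than shut.
Start: joints at [-1.244, 0.351, 1.652, -0, 1.139, -0.085], TCP at [0.22, -0.504, 0.253] pointing down, gripper open.
Joint ranges: [-2.75, 2.75], [-0.79, 2.1], [0.01, 2.65], [-1.57, 4.71], [0.07, 3.14], [-2.87, 2.87]. Speed limits (rad/s): [2.22, 2.22, 2.79, 3.14, 3.14, 3.14].

INTERFACE

Orientations are given as a unit quaternion [x, y, z, w].
In Python, from cell import r, optics gives the robot as it stands. The module is installed in compiled form; this text tells all that it offers. Calls block until the motion is done:
- r.move_to(position, orientation): joint-space move of the TCP to a pose.
- r.move_linear(position, rot=None, vel=0.15): straight line of the TCP; rot=None keeps the orientation; vel is the mean speed in m/s.
- r.set_joints(angles): joint-space move.
- r.set_gripper(opening, squeeze=None): opening from 0.0 (shut) to 1.0 (fully open); squeeze is the grip in N (None keeps the last); returns when the fingers have stopped.
- r.sleep(seconds).
- r.inverse_kinematics(position, orientation): joint angles nearest the present ones, or None.
- optics.get_image(name): name is "side" or "top"; returns a dict with "pixels" (384x512x3 uint8, red, green, blue), "depth" (384x512 float32, m along the optical axis (not along the pixel's ray), 0 where there is no reading), "fx", "fy", "cx", "cy" (pixels), "D" ([k1, k2, p1, p2, k3] as OpenCV has them; the pictures are not rectified), "camera_from_world" (4x4, takes a point from world to camera coordinates). Camera axes: x right, y down, z forward; pixel columns grow to the right and rows downward; lengths in m; the calibration is good to about 2 mm. A picture is of the moment at which its call begins.
A pose or a line that the arm cannot do raises r.PlanningError and nothing moves.
- r.hand_in(): hands the job in; it is judged then, once.
Readings, each from a call of its own:
- r.current_t(): time.
- r.current_q(): joint angles.
- r.current_qvel(): joint speeds.
- r.current_effort(): joint torques, N m.
- r.current_tool_pos(): TCP position.
- r.current_ee_rot(): TCP orientation.
- r.current_contact_force(): force on the tool from outside, world axes, zero at the start.
- r.current_torque(): the same for the moment, N m.
- r.current_opening(): opening from 0.0 (shut) to 1.0 (fully open).
- r.current_finger_force(): force on a finger pad.
Only numpy, scipy, OpenCV 4.12 (cv2) and the standard library are available. Lean on these libraries where they do the work, as an engineer would, in place of code of your own. Each camera call takes 0.05 s, during which the arm holds its last target. There are 200 camera calls.

## Working session

There is one attempt and no reset: what is moved stays moved. The work goes in short steps, each a Python script; the robot and the scene stay as the last script left them, time stands still between calls to the robot, and variables do not carry over. Pictures are saved under pics/ and viewed, at most 10 in all, crops included, and the job is handed in when it is done.

```bash
mkdir -p pics
cat > h.py <<'E'
from cell import r, optics
import numpy as np, cv2
def cloud(im):
    h,w=im["depth"].shape
    uv=np.stack(np.meshgrid(np.arange(w),np.arange(h)),-1).reshape(-1,1,2).astype(np.float64)
    K=np.array([[im["fx"],0,im["cx"]],[0,im["fy"],im["cy"]],[0,0,1]])
    n=cv2.undistortPoints(uv,K,np.array(im["D"],float)).reshape(h,w,2)
    d=im["depth"].astype(float)
    p=np.dstack([n*d[...,None],d,np.ones_like(d)])
    P=(p@np.linalg.inv(im["camera_from_world"]).T)[...,:3]
    P[d==0]=np.nan
    return P
E
python3 - <<'E'
from h import *
for n in("top","side"):
    im=optics.get_image(n); np.save(n+".npy",cloud(im)); cv2.imwrite(f"pics/{n}0.png",im["pixels"][...,::-1])
print(r.current_t(),r.finger_overhang,r.current_ee_rot())
E
```

```text
0.1 0.022 [ 9.78877123e-01  2.04448800e-01 -6.18588979e-05 -5.12582163e-04]
```

View pics/top0.png

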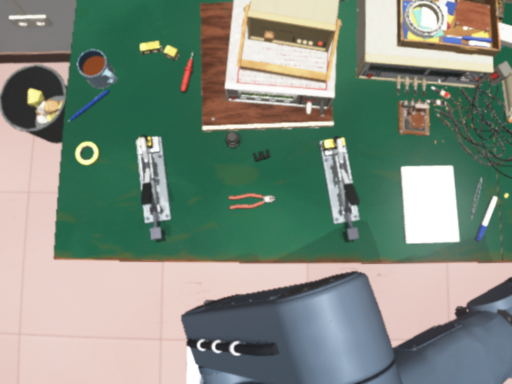

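View pics/side0.png

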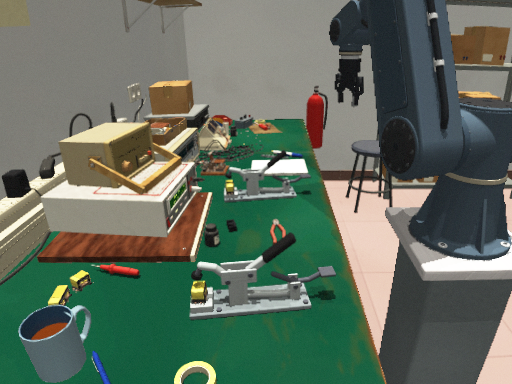

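Top view: clamp 1 has its jaws at about (150,143) and tab at (156,233). Clamp 2 has its jaws at about (333,145) and tab at (352,233). I'll measure both and enlarge the transformers.

Run:
```python
from h import *
I=cv2.imread("pics/top0.png"); P=np.load("top.npy"); S=cv2.imread("pics/side0.png"); Q=np.load("side.npy")
c=[cv2.resize(I[125:245,a:a+80],None,fx=4.9,fy=4.9,interpolation=cv2.INTER_CUBIC) for a in(115,305)]
cv2.imwrite("pics/c.png",np.hstack(c))
hsv=cv2.cvtColor(I,cv2.COLOR_BGR2HSV)
v,u=np.mgrid[:384,:512]
for a in(115,305):
    reg=(u>a)&(u<a+80)&(v>125)&(v<245)
    y=reg&(hsv[...,0]>18)&(hsv[...,0]<36)&(hsv[...,1]>120)&(hsv[...,2]>90)
    p=P[y]; p=p[(p[:,2]>.03)&(p[:,2]<.08)]
    print("yellow",len(p),np.nanmin(p,0).round(3),np.nanmax(p,0).round(3))
    tab=reg&(v>222)&(P[...,2]>.045)&(P[...,2]<.08)
    print("tab",tab.sum(),P[tab].min(0).round(3),P[tab].max(0).round(3),np.median(P[tab],0).round(4))
    pl=reg&(P[...,2]>.004)&(P[...,2]<.02)
    q=P[pl][:,:2].astype(np.float32); print("plate",len(q),cv2.minAreaRect(q))
    g=reg&(P[...,2]>.1)
    if g.any(): print("grip",g.sum(),P[g].min(0).round(3),P[g].max(0).round(3)); q=P[g][:,:2]; m=q.mean(0); print(m,np.linalg.svd(q-m)[2][0])
hs=cv2.cvtColor(S,cv2.COLOR_BGR2HSV)
for (a,b,c_,d) in((185,215,265,305),(222,240,172,200)):
    reg=(u>a)&(u<b)&(v>c_)&(v<d)&(hs[...,0]>18)&(hs[...,0]<36)&(hs[...,1]>120)
    p=Q[reg]; print("side yellow",len(p),np.nanmin(p,0).round(3),np.nanmax(p,0).round(3))
```

```text
yellow 33 [0.611 0.267 0.048] [0.635 0.276 0.079]
tab 141 [0.366 0.225 0.047] [0.406 0.255 0.069] [0.3814 0.2408 0.0615]
plate 1813 ((0.5160943269729614, 0.2604168653488159), (0.32943639159202576, 0.2171187698841095), 1.9543625116348267)
grip 278 [0.443 0.24  0.1  ] [0.62  0.283 0.152]
[0.49207974 0.25720462] [-0.98667339 -0.16271332]
yellow 21 [ 0.612 -0.225  0.042] [ 0.634 -0.214  0.059]
tab 133 [ 0.366 -0.279  0.047] [ 0.411 -0.25   0.068] [ 0.3861 -0.2628  0.0615]
plate 1688 ((0.5215625762939453, -0.2611802816390991), (0.22001449763774872, 0.3273583948612213), 89.76788330078125)
grip 283 [ 0.446 -0.266  0.1  ] [ 0.623 -0.221  0.152]
[ 0.49503414 -0.24659595] [-0.9885657  -0.15079078]
side yellow 209 [ 0.61   0.202 -0.002] [0.655 0.303 0.07 ]
side yellow 73 [ 0.615 -0.38  -0.003] [ 0.657 -0.191  0.053]
```

View pics/c.png

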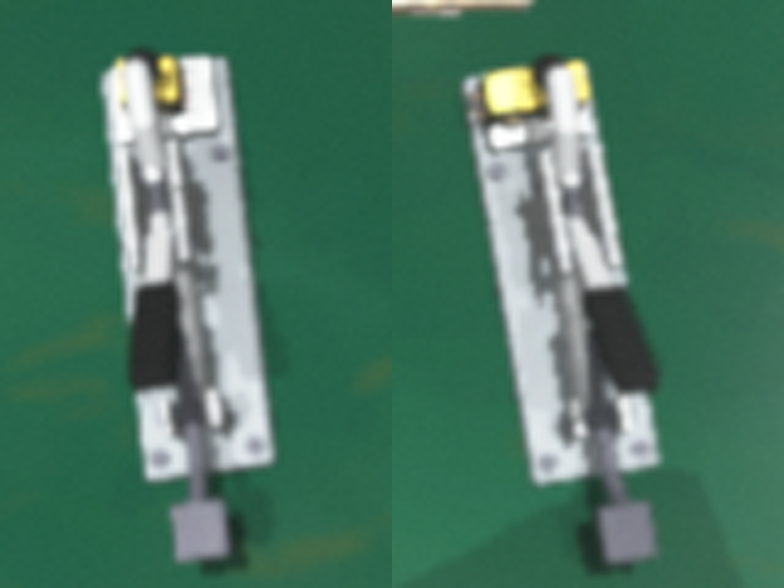

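The right-hand clamp (y < 0) holds the long transformer: its yellow spans about 102 px in the crop, against 64 px on the left. Next I'll get its axis and grip more exactly.

Run:
```python
from h import *
I=cv2.imread("pics/top0.png"); P=np.load("top.npy"); hsv=cv2.cvtColor(I,cv2.COLOR_BGR2HSV)
v,u=np.mgrid[:384,:512]; reg=(u>315)&(u<365)&(v>130)&(v<245)
pl=reg&(hsv[...,1]<70)&(hsv[...,2]>90)&(abs(P[...,2]-.01)<.006)
R=cv2.minAreaRect(P[pl][:,:2].astype(np.float32)); print(pl.sum(),R)
g=reg&(hsv[...,2]<75)&(P[...,2]>.1)&(u>342)
q=P[g]; m=q.mean(0); print("grip",g.sum(),q.min(0),q.max(0),m,np.linalg.svd(q-m,full_matrices=False)[2][0])
tab=reg&(v>222)&(abs(P[...,2]-.0615)<.004); q=P[tab][:,:2].astype(np.float32)
print("tab",cv2.minAreaRect(q),q.mean(0))
print("tab region rows",[ (k,P[k][tab[k]].round(3).tolist()[0]) for k in range(222,245) if tab[k].any()])
```

```text
891 ((0.5094403028488159, -0.24571850895881653), (0.2808971405029297, 0.073460154235363), 9.176651000976562)
grip 192 [ 0.44814691 -0.26276221  0.10581069] [ 0.50326378 -0.23557868  0.15186111] [ 0.47497086 -0.24916302  0.13081805] [-0.78545112 -0.13827051  0.60328086]
tab ((0.38893646001815796, -0.2632867693901062), (0.04156038910150528, 0.026157015934586525), 12.564675331115723) [ 0.38389713 -0.2638782 ]
tab region rows [(223, [0.41, -0.262, 0.058]), (225, [0.405, -0.262, 0.058]), (226, [0.402, -0.261, 0.06]), (227, [0.399, -0.258, 0.062]), (228, [0.397, -0.261, 0.06]), (229, [0.394, -0.25, 0.062]), (230, [0.392, -0.251, 0.059]), (231, [0.389, -0.251, 0.059]), (232, [0.386, -0.253, 0.063]), (233, [0.384, -0.253, 0.061]), (234, [0.381, -0.253, 0.062]), (235, [0.379, -0.256, 0.059]), (236, [0.376, -0.253, 0.062]), (237, [0.373, -0.255, 0.062]), (238, [0.371, -0.255, 0.063]), (239, [0.368, -0.255, 0.061]), (240, [0.366, -0.255, 0.062])]
```

```bash
cat >> h.py <<'E'
from scipy.spatial.transform import Rotation as Ro
yaw=np.deg2rad(9.8); d=np.array([np.cos(yaw),np.sin(yaw),0])
tab=np.array([.381,-.264,.061]); OV=r.finger_overhang
def rot(tilt=0): return (Ro.from_euler('z',yaw)*Ro.from_euler('x',np.pi)*Ro.from_euler('y',tilt)).as_quat()
def tcp(tip,tilt=0): return np.asarray(tip)-OV*Ro.from_quat(rot(tilt)).apply([0,0,1])
def at(s,z): p=tab+s*d; p[2]=z; return p   # s mm ahead of tab
E
python3 - <<'E'
from h import *
for t in(.25,-.25): print(t,Ro.from_quat(rot(t)).apply([0,0,1]))
for s,z,t in((.087,.2,0),(.07,.085,0),(-.003,.1,0),(-.003,.03,.25),(-.003,.03,-.25)):
    q=r.inverse_kinematics(tcp(at(s,z),t),rot(t)); print(s,z,None if q is None else np.round(q,2))
r.set_gripper(0.0)
r.move_to(tcp(at(.087,.19)),rot())
f0=np.array(r.current_contact_force()); print("f0",f0.round(1))
r.move_linear(tcp(at(.087,.145)))
n=8
for k in range(1,n+1):
    a=k/n; r.move_linear(tcp(at(.087-.017*a,.145-.056*a)),vel=.06)
    print(round(.145-.056*a,3),(np.array(r.current_contact_force())-f0).round(1),(np.array(r.current_tool_pos())-tcp(at(.087-.017*a,.145-.056*a))).round(4))
print(r.current_t())
E
```

```text
0.25 [ 0.24379382  0.0421105  -0.96891242]
-0.25 [-0.24379382 -0.0421105  -0.96891242]
0.087 0.2 [-0.58  0.35  1.74 -0.    1.05  0.82]
0.07 0.085 [-0.6   0.5   1.86 -0.    0.79  0.8 ]
-0.003 0.1 [-0.71  0.39  1.99 -0.    0.76  0.69]
-0.003 0.03 [-0.83  0.5   2.12  0.52  0.43  0.1 ]
-0.003 0.03 [-0.61  0.6   1.89 -0.24  0.84  0.96]
f0 [-0.5 -0.5 -0.8]
0.138 [ 2.4 -1.4  5.4] [ 0.0006 -0.0006  0.001 ]
0.131 [ 2.4 -1.7  5.6] [ 0.0004 -0.0003  0.0006]
0.124 [ 1.3 -0.9  5.4] [ 0.0002 -0.0001  0.0004]
0.117 [ 1.3 -0.1  4.9] [0.0001 0.0001 0.0002]
0.11 [0.8 0.2 4. ] [-0.      0.0002  0.0001]
0.103 [0.1 0.4 1.9] [-0.0003  0.0003 -0.0002]
0.096 [0.7 0.1 1.5] [-0.0003  0.0001 -0.0004]
0.089 [0.1 1.3 0.9] [-0.0003  0.0001 -0.0004]
4.8583
```

Run:
```python
from h import *
r.move_linear(tcp(at(.07,.17)),vel=.12)
print(np.round(r.current_contact_force(),1)); r.sleep(.2)
im=optics.get_image("side"); P=cloud(im)
cv2.imwrite("pics/s1.png",cv2.resize(im["pixels"][100:220,190:340,::-1],None,fx=5,fy=5,interpolation=cv2.INTER_CUBIC))
print(r.current_t())
```

```text
[ 1.  -0.1  1.1]
5.9333
```

View pics/s1.png

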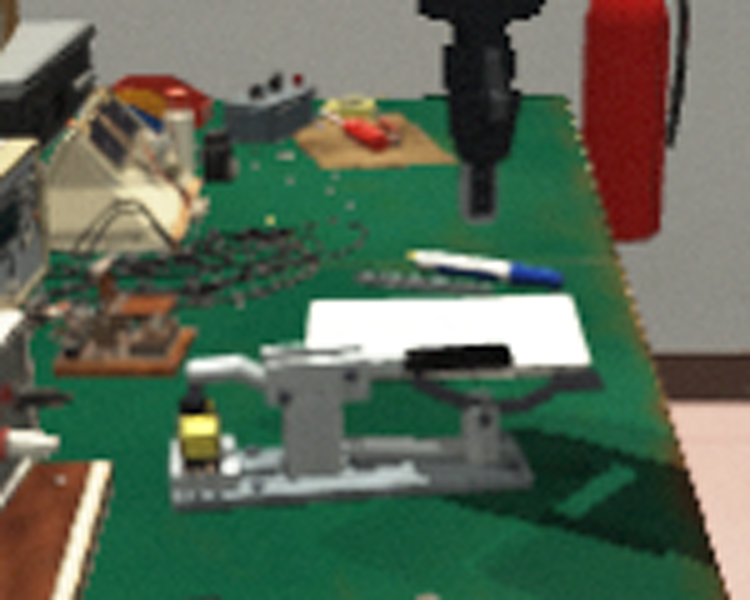

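The handle is level (grip at about (460,355) in the crop), so it's locked, and the transformer hasn't moved. I'll wait, then press the release tab with the tool leaning back towards the robot.

Run:
```python
from h import *
r.sleep(2.3); T=.25
r.move_to(tcp(at(.0,.14),T),rot(T)); r.sleep(.2)
f0=np.array(r.current_contact_force())
r.move_linear(tcp(at(.0,.07),T),vel=.1)
for z in(.063,.058,.053,.049,.045,.042,.039):
    r.move_linear(tcp(at(.0,z),T),vel=.04)
    f=np.array(r.current_contact_force())-f0; print(z,f.round(1))
    if np.linalg.norm(f)>30: break
r.sleep(.3)
r.move_linear(tcp(at(-.01,.14),T),vel=.12)
r.sleep(.5)
im=optics.get_image("side")
cv2.imwrite("pics/s2.png",cv2.resize(im["pixels"][100:220,190:340,::-1],None,fx=5,fy=5,interpolation=cv2.INTER_CUBIC))
print(r.current_t(),np.round(r.current_contact_force()-f0,1))
```

```text
0.063 [0.9 0.3 0.2]
0.058 [-0.5 -1.   3.2]
0.053 [-2.3 -1.5  3.2]
0.049 [-2.1 -1.2  2. ]
0.045 [-1.4 -0.6  2. ]
0.042 [-2.5  0.9  1.3]
0.039 [-1.6  1.3  1.9]
13.525 [ 0.3  0.5 -0. ]
```

View pics/s2.png

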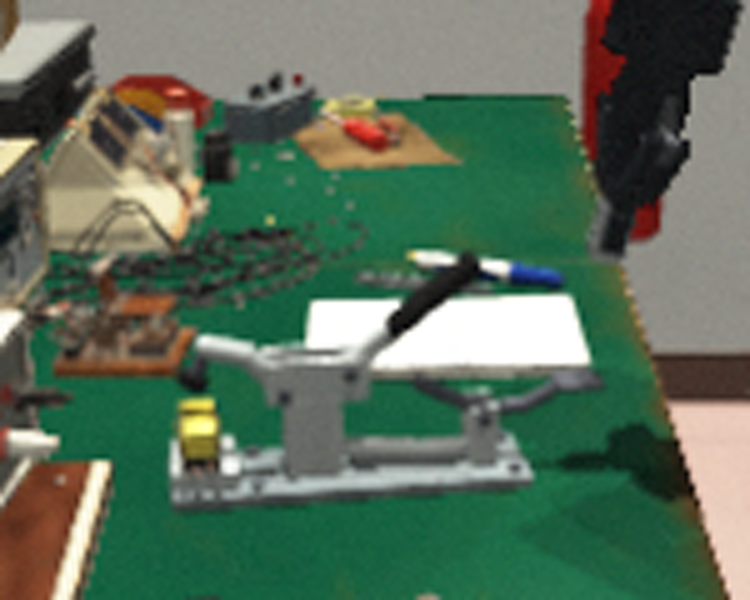

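The handle is up again (grip at about (435,295)), the lever is back at rest, the jaws are open, the transformer is in place and the tool is clear.

```bash
python3 -c "
from h import *
print(r.hand_in())"
```

```text
the job is handed in; nothing more can be done
None
```

I locked the long transformer's clamp, left it untouched for over two seconds, then released it and handed the job in at about 13.5 s. The last side picture shows its jaws open and the transformer lying where it was; I never approached the other clamp, and no verdict came back from the hand-in.

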